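Zero the bench scale between two finds

TASK

The round stone on the bench scale has been weighed: set it down inside the blue finds tray. Then, with nothing on the pan, zero the scale by pressing its green button fully down and letting it come up again, and lay the long stone flat on the middle of the pan, gently, not dropped. Do not press the red power button, and leave the pot and the brush where they are.

Things in the scene. Friction and masses are not known exactly. Their poses are not given: they have to be found in the camera images.
- bench_scale: bench scale, fixed where it stands: white housing 190 x 200 mm with a square steel pan (180 x 190 mm, 6 mm thick, its top 58 mm above the table) and, on its front edge, a grey keypad 34 mm high that carries the two buttons with a blank green display between them. 268 mm deep overall. Origin on the table under the middle of the pan; -x points from the pan to the keypad, z up
- pan_centre (a point): middle of the pan's top face, 58 mm above the table, in the centre of a fine engraved ring of 68 mm diameter
- zero_button_top (a point): middle of the top face of the green button (32 mm across, in a round black collar about 48 mm across), about 52 mm above the table; it is pressed straight down. Green and red lie 132 mm apart at the keypad's two ends, either way round
- zero_button (a joint): travel of the green button in m: 0 up, 0.006 fully down, where its top is flush with the collar. A spring pushes it back; about 5 N hold it fully down
- power_button_top (a point): middle of the top face of the red button, of the same shape; not to be pressed
- power_button (a joint): travel of the red button in m: 0 up, 0.006 fully down; must stay up
- round_stone: roundish pale grey stone, 56 (x) x 59 (y) x 49 (z) mm, about 0.2 kg, on the pan at the start. Origin at the centre of its underside
- long_stone: long brown stone, 47 (x) x 93 (y) x 39 (z) mm, about 0.25 kg, lying on the table at one side of the scale. Origin at the centre of its underside, its long side along its y axis
- finds_tray: shallow open blue plastic tray with a grey foam floor, fixed: 190 (x) x 150 (y) mm outside, 5 mm walls, rim 28 mm and foam 10 mm above the table; at the other side of the scale. Origin under its centre, on the table
- pot: reconstructed red-brown pottery jug, 116 mm across, 122 mm high, fragile bystander. Origin at the centre of its underside
- brush: wooden brush, 168 mm long (y), 28 mm wide, 21 mm high, lying on the table, bystander. Origin at the centre of its underside
Not all that is in view belongs to the job. There is more than one size of the round_stone; the one meant has the size given above.

How it is judged:
On the way, in this order (a step that is already met when the one before it is completed fails the run):
1. the round stone lies released in the tray (x of round_stone in the frame of finds_tray between -0.065 and 0.065 m and y of round_stone in the frame of finds_tray between -0.048 and 0.048 m and height (world z) of round_stone below 0.045 m and contact force between round_stone and finds_tray above 0.3 N and contact force between round_stone and the fingers below 0.1 N), for 0.2 s.
2. the green button is fully down (at least 5 of its 6 mm) with nothing on the pan (all of step 1 and value of joint zero_button above 0.005 m and contact force between each of round_stone, long_stone and bench_scale below 0.05 N), for 0.05 s.
3. the green button is up again (value of joint zero_button below 0.0015 m), for 0.1 s.
4. the long stone lies released on the middle of the pan (horizontal distance between long_stone and pan_centre below 0.03 m and contact force between long_stone and bench_scale above 0.5 N and contact force between long_stone and the fingers below 0.1 N and linear speed of long_stone below 0.02 m/s and height (world z) of long_stone above 0.05 m and angle between long_stone's own z axis and vertical below 0.5 rad), for 0.3 s.
At the end, for the whole second after the job is handed in: the long stone rests flat (within 30 degrees), let go and still, on the pan with its middle within 30 mm of the pan's middle; the round stone rests, let go and still, inside the tray (its middle within 65 mm of the tray's centre along x and 48 mm along y); both buttons are up (all of step 1 and all of step 4 and value of joint each of zero_button, power_button below 0.0015 m and linear speed of round_stone below 0.02 m/s); the robot touches nothing.
It fails at once if the red power button is pressed (by 3 mm or more) (value of joint power_button above 0.003 m).
It fails at once if the green button is pressed while a stone is on the pan (value of joint zero_button above 0.003 m and contact force between any of round_stone, long_stone and bench_scale above 0.2 N).
It fails at once if the long stone is dropped over the scale from more than about 20 mm (it falls, out of the fingers, faster than 0.6 m/s) (linear speed of long_stone above 0.6 m/s and contact force between long_stone and the fingers below 0.1 N and horizontal distance between long_stone and pan_centre below 0.15 m).
It fails at once if the long stone is driven onto the scale (over 60 N) (contact force between long_stone and bench_scale above 60 N).
It fails at once if the pot or the brush is moved by more than 20 mm (distance of any of pot, brush from where it was at the start of the episode above 0.02 m).
It also fails if it takes over 72 s, if anything falls off the work surface, if the arm or the gripper's body presses on something with over 40 N, if the wrist force passes 120 N, or if a joint passes its speed limit or range.

ROBOT

A 7-joint arm with a two-finger parallel gripper is mounted at the origin on a cart in front of the work surface, level with it; the furniture and walls round the work are solid. World frame = base frame: x ahead of the robot, y to its left, z up, the work surface at z = 0. Lengths are in m, angles in rad, forces in N, time in s.
With the tool pointing down it reaches from about 0.4 to 0.85 m from the base axis. Payload 4.5 kg.
Tool frame: the origin (TCP) lies between the finger pads; the fingertips stand 11 mm ahead of it and the grasp point (between the pads) lies 8 mm behind it; z points along the fingers, y is the direction in which the jaws open and shut (so a half turn about z gives the same grasp; the last joint's range is limited). The gripper opens to 85 mm and grips with 20 to 120 N. Pads are 22 mm wide; open, the fingers measure 114 mm over their backs; the gripper's body (76 mm by 85 mm) begins 54 mm behind the grasp point. The pads swing forward as they close: fully open they stand 13 mm farther back than shut.
Start: joints at [1.192, 0.689, -0.195, 1.565, 0.157, 0.902, -0.215], TCP at [0.251, -0.573, 0.242] pointing down, gripper open.
Joint ranges: [-3.01, 3.01], [-0.46, 2.08], [-1.47, 1.51], [0.13, 2.56], [-1, 4.14], [0.04, 2.09], [-2.66, 2.66]. Speed limits (rad/s): [2.57, 2.57, 3.14, 3.14, 3.14, 3.14, 3.14].

INTERFACE

Orientations are given as a unit quaternion [w, x, y, z].
In Python, from bench import manip gives the robot as it stands. Calls block until the motion is done:
- manip.move_to(position, orientation): joint-space move of the TCP to a pose.
- manip.movel(position, rotation=None, v=0.15, contact_N=None): straight line of the TCP; rotation=None keeps the orientation; v is the mean speed in m/s. With contact_N (N) it stops when the force on the tool has changed by that much, and returns True; else False.
- manip.set_joints(angles): joint-space move.
- manip.open() and manip.clamp(f_grip=None): open the fingers fully, or close them until they stop; f_grip is the grip in N (None keeps the last).
- manip.sleep(seconds).
- manip.solve_ik(position, orientation): joint angles nearest the present ones, or None.
- manip.camera(name): name is "scene" or "top"; returns a dict with "pixels" (400x640x3 uint8, red, green, blue), "range_z" (400x640 float32, m along the optical axis (not along the pixel's ray), 0 where there is no reading), "K" (3x3 intrinsics, pixels), "R" (3x3) and "t" (3): a world point X has camera coordinates R X + t. Camera axes: x right, y down, z forward; pixel columns grow to the right and rows downward; lengths in m; the calibration is good to about 2 mm. A picture is of the moment at which its call begins.
A pose or a line that the arm cannot do raises manip.Unreachable and nothing moves.
- manip.job_done(): hands the job in, once; it reports no verdict.
Readings, each from a call of its own:
- manip.current_t(): time.
- manip.current_joint_positions(): joint angles.
- manip.current_qd(): joint speeds.
- manip.current_joint_efforts(): joint torques, N m.
- manip.current_ee_pos(): TCP position.
- manip.current_orientation(): TCP orientation.
- manip.current_contact_force(): force on the tool from outside, world axes, zero at the start.
- manip.current_torque(): the same for the moment, N m.
- manip.current_finger_gap(): opening from 0.0 (shut) to 1.0 (fully open).
Only numpy, scipy, OpenCV 4.12 (cv2) and the standard library are available. Lean on these libraries where they do the work, as an engineer would, in place of code of your own. Each camera call takes 0.05 s, during which the arm holds its last target.

## Working session

There is one attempt and no reset: what is moved stays moved. The work goes in short steps, each a Python script; the robot and the scene stay as the last script left them, time stands still between calls to the robot, and variables do not carry over. Pictures are saved under pics/ and viewed, and the job is handed in when it is done.

```bash
mkdir -p pics; ls; cat > h.py <<'E'
import numpy as np, cv2, pickle
from bench import manip
def save(n,px): cv2.imwrite(f'pics/{n}.png',px[...,::-1])
E
python3 - <<'E'
from h import *
for n in ("top","scene"):
    c=manip.camera(n); save(n+'0',c['pixels']); pickle.dump(c,open(n+'0.pkl','wb'))
    print(n,c['K'].round(1).tolist(),(-c['R'].T@c['t']).round(3),c['R'].round(2).tolist())
print(manip.current_t(),manip.current_orientation())
E
```

```text
pics
top [[442.3, 0.0, 312.3], [0.0, 442.3, 202.1], [0.0, 0.0, 1.0]] [0.416 0.014 1.164] [[-0.0, -1.0, 0.02], [-0.99, -0.0, -0.16], [0.16, -0.02, -0.99]]
scene [[449.5, 0.0, 324.5], [0.0, 449.5, 198.8], [0.0, 0.0, 1.0]] [-0.459 -0.647  0.68 ] [[0.54, -0.84, 0.01], [-0.37, -0.24, -0.9], [0.76, 0.48, -0.44]]
0.1 [-8.28700085e-04  9.78771612e-01  2.04952143e-01 -2.50888519e-04]
```

View pics/top0.png

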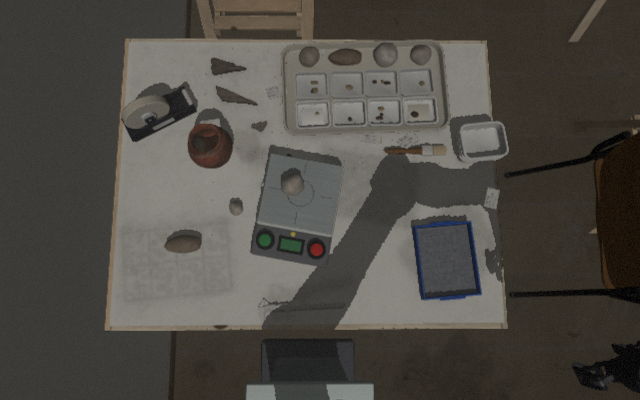

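View pics/scene0.png

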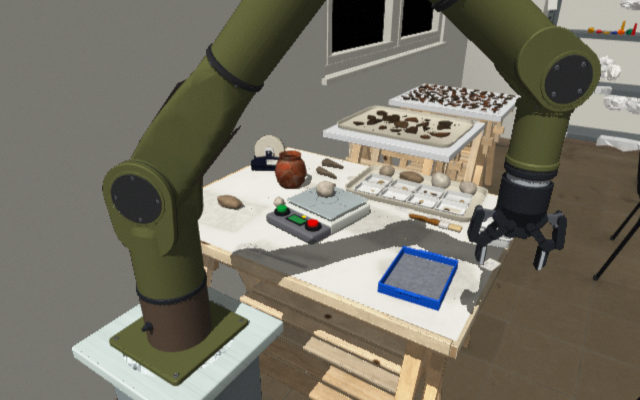

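The top view shows these candidates.
- **Round stone:** on the pan (292,181), a small one on the table (236,206), and three in the sample tray (309,57), (386,54), (420,55). By the description it is the one on the pan.
- **Long stone:** on the table at (183,242), and one in the sample tray (345,57). By the description it is the one on the table.
- **Buttons:** green (265,240), red (317,248).
- **Other items:** blue tray (447,260), pot (210,146), brush (415,150).

Next I'll measure these and check the choice in a close crop.

```bash
cat >> h.py <<'E'
def cloud(c):
    K,R,t,z=c['K'],c['R'],c['t'],c['range_z'].astype(float)
    v,u=np.mgrid[:z.shape[0],:z.shape[1]]
    P=np.stack([(u-K[0,2])/K[0,0]*z,(v-K[1,2])/K[1,1]*z,z],-1)
    return (P-t)@R
def ray(c,u,v,h):
    d=c['R'].T@np.array([(u-c['K'][0,2])/c['K'][0,0],(v-c['K'][1,2])/c['K'][1,1],1]); o=-c['R'].T@c['t']
    return o+d*(h-o[2])/d[2]
def biggest(m):
    n,l,s,ce=cv2.connectedComponentsWithStats(m.astype(np.uint8)); i=1+np.argmax(s[1:,4]); return l==i
def rect(p):
    r=cv2.minAreaRect((p[:,:2]*1000).astype(np.float32)); return np.round(r[0],1),np.round(r[1],1),round(r[2],1)
E
python3 - <<'E'
from h import *
c=pickle.load(open('top0.pkl','rb')); W=cloud(c); px=c['pixels'].astype(int); z=W[...,2]; ok=c['range_z']>0
r,g,b=px[...,0],px[...,1],px[...,2]
def box(x0,x1,y0,y1):
    m=np.zeros(z.shape,bool); m[y0:y1,x0:x1]=1; return m
def rep(n,m):
    m=biggest(m&ok); p=W[m]; v,u=np.nonzero(m); print(n,m.sum(),'px',u.mean().round(1),v.mean().round(1),'rect',rect(p),'zmed %.3f max %.3f'%(np.median(p[:,2]),np.percentile(p[:,2],98)))
    return p
print('table z',np.median(z[box(150,200,270,290)]))
rep('round',box(270,320,155,205)&(z>.066))
rep('small',box(222,250,190,222)&(z>.008))
rep('long',box(150,215,225,260)&(z>.008))
rep('pan',box(240,350,130,245)&(z>.05)&(z<.066))
rep('scalehousing',box(240,350,130,275)&(z>.02))
for n,m in (('green',(g>r*1.5)&(g>b*1.5)&box(252,278,225,255)),('red',(r>g*2)&(r>b*2)&box(300,335,230,265)),('display',(g>r*1.3)&(g>b*1.3)&box(280,304,230,260))):
    p=rep(n,m); mm=biggest(m); v,u=np.nonzero(mm); print('  ray.052',ray(c,u.mean(),v.mean(),.052).round(4))
blue=(b>r*1.8)&(b>g*1.5)&box(400,490,205,310); p=rep('trayblue',blue)
v,u=np.nonzero(biggest(blue)); rr=cv2.minAreaRect(np.stack([u,v],1).astype(np.float32)); print(rr)
rep('foam',box(420,475,225,295)&(z>.005)&(z<.018)&(b<r*1.5))
rep('pot',box(180,240,115,175)&(z>.02)); rep('brush',box(380,450,140,160)&(z>.006))
save('crop0',cv2.resize(c['pixels'][130:280,150:350],None,fx=4,fy=4,interpolation=cv2.INTER_CUBIC))
E
```

```text
table z -0.00011263969665390277
round 405 px 292.1 184.4 rect (array([639.6,  42.2]), array([53.2, 54.7]), 0.0) zmed 0.097 max 0.107
small 166 px 235.8 207.9 rect (array([590.9, 190.3]), array([36.7, 34. ]), 15.4) zmed 0.025 max 0.033
long 534 px 183.2 244.0 rect (array([496.4, 323.2]), array([46. , 88.4]), 0.3) zmed 0.032 max 0.040
pan 4748 px 300.9 194.6 rect (array([622.9,  21.7]), array([190.1, 180.8]), 79.6) zmed 0.058 max 0.062
scalehousing 7918 px 297.4 210.4 rect (array([588.7,  28.1]), array([200.2, 276.2]), 79.4) zmed 0.056 max 0.099
green 113 px 264.4 239.8 rect (array([504.7, 111.2]), array([28.5, 28.3]), 47.1) zmed 0.056 max 0.059
  ray.052 [0.5042 0.1117 0.052 ]
red 126 px 316.3 249.2 rect (array([480. , -17.7]), array([30.4, 30.2]), 42.7) zmed 0.055 max 0.060
  ray.052 [ 0.4805 -0.0184  0.052 ]
display 222 px 290.5 244.8 rect (array([492.9,  46.9]), array([53.2, 27.4]), 79.9) zmed 0.037 max 0.041
  ray.052 [0.4916 0.0461 0.052 ]
trayblue 634 px 447.1 257.0 rect (array([ 456.7, -354.8]), array([200. , 150.2]), 4.7) zmed 0.026 max 0.031
((446.8013610839844, 259.75982666015625), (78.50524139404297, 58.08595275878906), 82.40535736083984)
foam 3395 px 446.3 260.3 rect (array([ 454.8, -358.6]), array([179.6, 136. ]), 4.6) zmed 0.010 max 0.014
pot 1379 px 209.8 146.3 rect (array([743. , 251.3]), array([107.6, 112.3]), 74.5) zmed 0.092 max 0.124
brush 478 px 419.8 150.5 rect (array([ 748.6, -288.8]), array([165.6,  26.8]), 89.1) zmed 0.016 max 0.022
```

View pics/crop0.png

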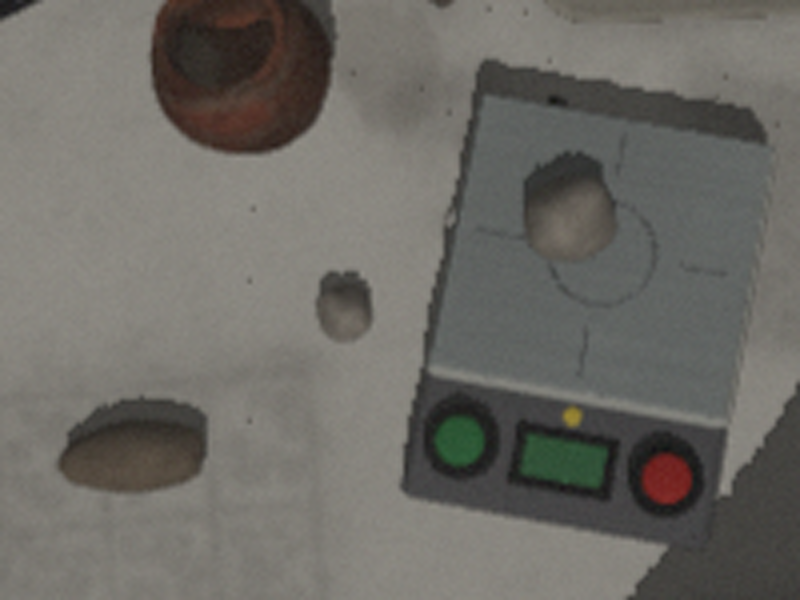

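The crop confirms the choice: the pale stone sits on the pan at (292,183), up and left of the ring's centre at about (301,194). Green is the left button and red the right. The sizes agree:
- Green to red is 132 mm.
- The stone top is at 0.107 m, which equals 58 + 49 mm.
- The long stone measures 46 x 88 x 40 mm.
- The pan centre is about (0.623, 0.022).

Next is the first grasp.

```bash
python3 - <<'E'
from h import *
c=pickle.load(open('top0.pkl','rb')); print('ring',ray(c,300.75,193.75,.058).round(4), 'stone', ray(c,292.1,183,.085).round(4))
for q in ([0,.70710678,.70710678,0],[0,.70710678,-.70710678,0]):
    for p in ([.64,.042,.075],[.64,.042,.2],[.456,-.357,.026],[.504,.112,.06],[.4964,.323,.015],[.4964,.323,.2],[.623,.022,.07]):
        s=manip.solve_ik(p,q); print(p, None if s is None else np.round(s,2))
E
```

```text
ring [0.6206 0.0206 0.058 ] stone [0.6429 0.042  0.085 ]
[0.64, 0.042, 0.075] [ 0.05  0.94 -0.35  1.62  0.47  0.66 -0.55]
[0.64, 0.042, 0.2] [ 0.09  0.78 -0.43  1.55  0.39  0.9  -0.47]
[0.456, -0.357, 0.026] [ 0.72  0.96 -0.24  1.83  0.51  0.41  0.11]
[0.504, 0.112, 0.06] [-0.22  0.86 -0.14  2.02  0.39  0.29 -0.69]
[0.4964, 0.323, 0.015] [-0.76  1.    0.19  1.8  -0.45  0.38 -0.24]
[0.4964, 0.323, 0.2] [-0.43  0.72 -0.39  1.71  0.36  0.79 -0.99]
[0.623, 0.022, 0.07] [ 0.08  0.93 -0.34  1.68  0.49  0.61 -0.54]
[0.64, 0.042, 0.075] [-0.42  1.01  0.55  1.65 -0.75  0.71 -2.63]
[0.64, 0.042, 0.2] [-0.62  1.02  1.09  1.59 -0.97  1.15 -2.44]
[0.456, -0.357, 0.026] [ 0.45  0.98  0.24  1.85 -0.55  0.38 -2.04]
[0.504, 0.112, 0.06] [-0.54  0.91  0.41  2.04 -0.95  0.39 -2.51]
[0.4964, 0.323, 0.015] [-0.06  1.33 -1.26  1.77  1.39  1.23  1.39]
[0.4964, 0.323, 0.2] [-0.05  0.99 -1.26  1.68  1.    1.25  1.6 ]
[0.623, 0.022, 0.07] [-0.36  0.98  0.48  1.71 -0.71  0.63 -2.62]
```

```bash
cat >> h.py <<'E'
Q=[0,.70710678,.70710678,0]
def st(s): print(s,'t %.1f'%manip.current_t(),'ee',np.round(manip.current_ee_pos(),4),'F',np.round(manip.current_contact_force(),1),'gap %.3f'%manip.current_finger_gap())
E
python3 - <<'E'
from h import *
manip.move_to([.641,.042,.19],Q); st('above')
print(manip.movel([.641,.042,.075],v=.12,contact_N=8)); st('down')
manip.clamp(30); st('clamp')
manip.movel([.641,.042,.19],v=.12); st('up')
for n in ('top','scene'): c=manip.camera(n); save(n+'1',c['pixels'])
E
```

```text
above t 2.7 ee [0.6411 0.0402 0.19  ] F [-0.3 -0.2 -0.4] gap 1.001
False
down t 3.8 ee [0.6417 0.0422 0.0758] F [-0.8 -0.8 -0.7] gap 1.002
clamp t 4.2 ee [0.6414 0.042  0.076 ] F [-0.3 -0.4  6.1] gap 0.608
up t 5.3 ee [0.6403 0.0418 0.189 ] F [-0.2 -0.8 -3.1] gap 0.608
```

View pics/scene1.png

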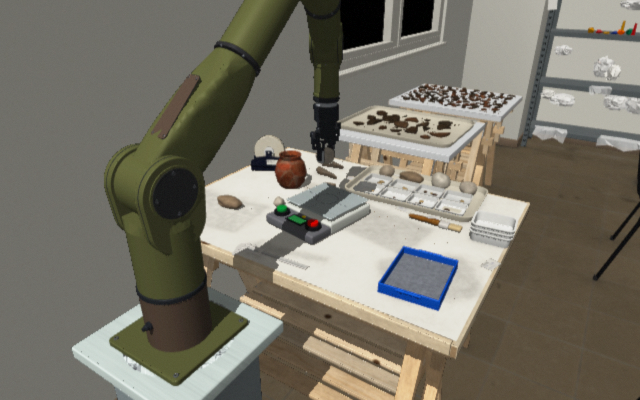

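The stone is held (gap 0.608, about 52 mm; weight −3 N) and the pan at (330,200) is clear. Next I place it in the tray.

```bash
python3 - <<'E'
from h import *
manip.move_to([.456,-.357,.16],Q); st('above tray')
manip.movel([.456,-.357,.05],v=.12)
print(manip.movel([.456,-.357,.026],v=.03,contact_N=4)); st('down')
manip.open(); st('open')
manip.movel([.456,-.357,.18],v=.15); st('up')
manip.sleep(.3)
c=manip.camera('top'); save('top2',c['pixels']); save('crop2',cv2.resize(c['pixels'][200:320,390:510],None,fx=4,fy=4)); pickle.dump(c,open('top2.pkl','wb'))
W=cloud(c); z=W[...,2]; m=np.zeros(z.shape,bool); m[225:295,422:474]=1; m=biggest(m&(z>.02)&(z<.08)); print(rect(W[m]),np.percentile(W[m][:,2],98))
E
```

```text
above tray t 7.0 ee [ 0.4577 -0.3555  0.1603] F [ 0.6 -0.7 -2.4] gap 0.605
True
down t 8.8 ee [ 0.4558 -0.3568  0.028 ] F [-0.5  1.   4.7] gap 0.600
open t 9.2 ee [ 0.4548 -0.3565  0.0272] F [-0.2  0.   0.6] gap 1.001
up t 10.4 ee [ 0.4553 -0.3567  0.1792] F [-0.3  0.6  0.3] gap 1.000
(array([ 454.7, -355.2]), array([56. , 53.3]), 89.1) 0.05900602649250455
```

View pics/top2.png

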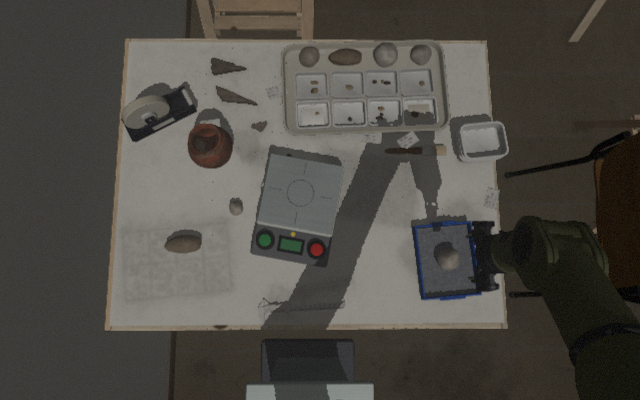

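The round stone lies in the tray at (447,256), measured at (0.455, −0.355) with its top at 59 mm, so it is on the foam at the tray's centre. The pan is empty, with the ring centre at (301,194). Now the green button.

```bash
python3 - <<'E'
from h import *
p=[.504,.1115]
manip.clamp(20); st('shut')
manip.move_to(p+[.16],Q); manip.movel(p+[.085],v=.12); st('above')
print(manip.movel(p+[.05],v=.02,contact_N=14)); st('pressed')
manip.sleep(.15); st('hold')
manip.movel(p+[.085],v=.05); st('up')
E
```

```text
shut t 11.5 ee [ 0.456 -0.357  0.18 ] F [-0.1 -0.5  0.3] gap 0.002
above t 14.0 ee [0.5044 0.1114 0.0854] F [ 0.9 -0.3  0.1] gap 0.003
True
pressed t 15.2 ee [0.504  0.1115 0.0611] F [-1.9  0.2  7.1] gap 0.000
hold t 15.3 ee [0.504  0.1115 0.061 ] F [-0.5 -0.   9.3] gap -0.001
up t 16.0 ee [0.5039 0.1114 0.085 ] F [-0.2 -0.4 -0.4] gap -0.000
```

The tip stopped at about 50 mm with 9 N. That suggests the button bottomed out, but it is higher than expected. I'll press again and log force against height to make sure it reaches the hard stop.

```bash
python3 - <<'E'
from h import *
p=[.504,.1115]
manip.movel(p+[.071],v=.05)
z=.070
while z>.052:
    manip.movel(p+[z],v=.03); manip.sleep(.05)
    f=manip.current_contact_force()[2]; print(round(z,4),round(manip.current_ee_pos()[2],4),round(f,1))
    if f>22: break
    z-=.001
c=manip.camera('scene'); save('scene3',c['pixels']); save('crop3',cv2.resize(c['pixels'][160:260,230:380],None,fx=5,fy=5,interpolation=cv2.INTER_CUBIC))
manip.movel(p+[.085],v=.05); st('up')
E
```

```text
0.07 0.0701 -0.4
0.069 0.069 -1.0
0.068 0.0679 0.5
0.067 0.0671 1.2
0.066 0.0661 2.1
0.065 0.0651 2.1
0.064 0.064 3.1
0.063 0.063 4.1
0.062 0.062 4.5
0.061 0.0611 5.7
0.06 0.0609 14.4
0.059 0.0608 23.1
up t 20.7 ee [0.5038 0.1114 0.0848] F [ 0.3  0.6 -1. ] gap 0.005
```

View pics/crop3.png

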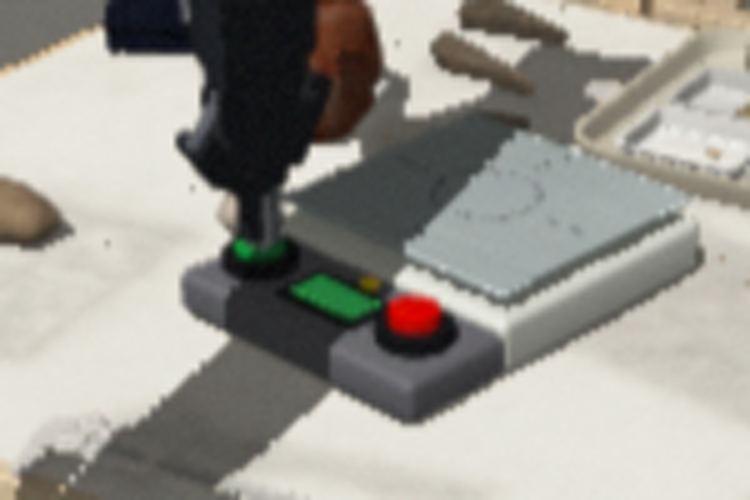

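In the crop the fingertips are on the green button, which is level with its collar at (255,248); the red one stands up at (413,315). The force log shows contact at TCP 67.5 mm, a spring rising to about 5.7 N, then a hard stop at 60.9 mm. That is the full 6 mm of travel, so the first press was complete too. Now the long stone.

```bash
python3 - <<'E'
from h import *
p=[.4975,.3235]
manip.movel([.504,.1115,.16],v=.15); manip.open()
manip.move_to(p+[.16],Q); st('above')
print(manip.movel(p+[.019],v=.1,contact_N=8)); st('down')
manip.clamp(40); st('clamp')
manip.movel(p+[.19],v=.12); manip.sleep(.2); st('up')
c=manip.camera('scene'); save('scene4',c['pixels']); save('crop4',cv2.resize(c['pixels'][60:260,170:400],None,fx=3,fy=3))
E
```

```text
above t 23.0 ee [0.4981 0.3208 0.1596] F [ 0.7 -0.7 -0.9] gap 1.000
False
down t 24.6 ee [0.4979 0.3238 0.0196] F [ 0.  -0.3  0.1] gap 0.997
clamp t 25.0 ee [0.4976 0.3236 0.0196] F [-1.3 -1.2  6. ] gap 0.518
up t 26.8 ee [0.4973 0.3234 0.1895] F [ 0.   0.5 -3.2] gap 0.516
```

View pics/crop4.png

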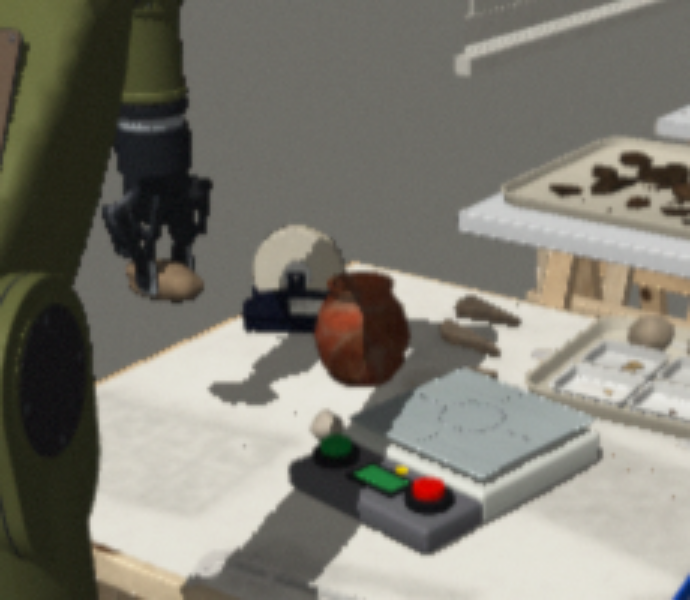

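The long stone is held level in the jaws at crop (165,280), and both buttons stand up. I'll move it to the pan and set it down under a contact guard.

```bash
python3 - <<'E'
from h import *
p=[.6215,.0215]
manip.movel(p+[.19],v=.15); st('above')
manip.movel(p+[.092],v=.1)
print(manip.movel(p+[.073],v=.02,contact_N=4)); st('down')
manip.sleep(.1); manip.open(); st('open')
manip.movel(p+[.2],v=.1); st('up')
manip.move_to([.42,-.2,.25],Q); manip.sleep(.2)
c=manip.camera('top'); save('top5',c['pixels']); s=manip.camera('scene'); save('scene5',s['pixels'])
W=cloud(c); z=W[...,2]; m=np.zeros(z.shape,bool); m[150:230,260:345]=1; m=biggest(m&(z>.067)&(z<.13)); print(rect(W[m]),np.percentile(W[m][:,2],98))
st('end')
E
```

```text
above t 29.2 ee [0.6213 0.0225 0.1901] F [ 0.3  0.5 -2.1] gap 0.516
True
down t 31.0 ee [0.6214 0.0215 0.0777] F [-0.7 -0.2  4.8] gap 0.515
open t 31.6 ee [0.6204 0.0212 0.0767] F [ 0.1 -0.1 -0.7] gap 1.001
up t 33.0 ee [0.621  0.0214 0.1993] F [-0.1  0.6 -0.4] gap 1.000
(array([619.4,  22.2]), array([90.1, 43.7]), 89.7) 0.09821677496078118
end t 34.5 ee [ 0.4206 -0.1994  0.2499] F [-0.2  0.7 -0.3] gap 1.004
```

View pics/top5.png

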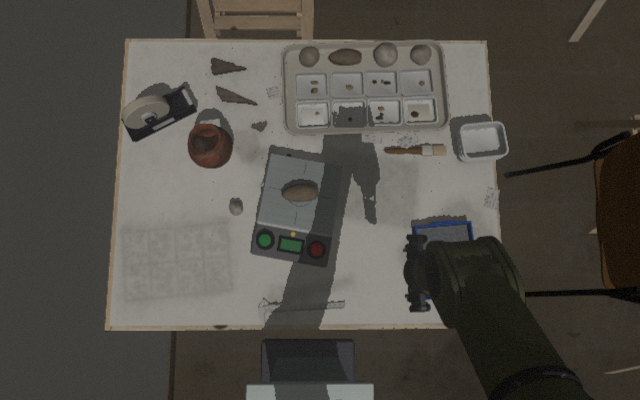

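View pics/scene5.png

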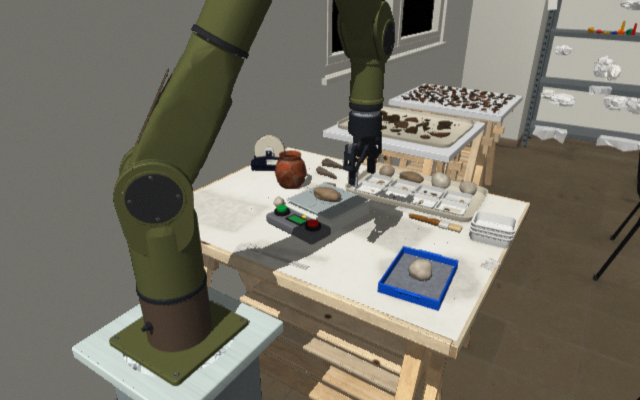

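The long stone lies flat on the pan at top (300,190), measured at (0.619, 0.022) with its top at 98 mm (58 + 39 mm expected), about 2 mm from the pan's centre. The round stone is still in the tray at scene (420,270). The pot (210,146) and brush (415,150) have not moved, and the arm is clear. Handing in.

```bash
python3 - <<'E'
from h import *
manip.job_done(); st('done')
E
```

```text
the job is handed in; nothing more can be done
the job is handed in; nothing more can be done
```

The job is done and handed in at about 35 s of the 72 s allowed; no verdict is reported.

- **Round stone:** I moved it from the pan to the blue tray. It lay at (0.455, −0.355), within about 2 mm of the tray's centre, and was still there in the last scene picture.
- **Zeroing:** I pressed the green button twice with the pan empty. After the first press the fingertips seemed to stop higher than expected, so I pressed again while logging force. The log showed about 6 mm of spring travel up to roughly 5.7 N, then a hard stop at the same height as the first press. The button was up again afterwards, and I never went near the red one.
- **Long stone:** I set it down on the pan until I felt about 4 N of contact, then let go. It lies flat at (0.619, 0.022), about 2 mm from the pan's centre, with its top at 98 mm (97 mm expected).
- **Pot, brush and arm:** The pot and brush appear at their starting pixels in the last picture, and the arm was parked clear.

The only disagreement was the button height: the fingertips met it about 4 mm higher than the nominal 52 mm. The likely cause is that the fingertips reach further forward when the gripper is shut.

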